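# Set and lock the portion stop of a wire cheese slicer

## Robot

A 6-joint arm with a two-finger parallel gripper is mounted at the origin on the work surface. World frame = base frame: x ahead of the robot, y to its left, z up, the work surface at z = 0. Lengths are in m, angles in degrees, forces in N, time in s.
With the tool pointing down it reaches from about 0.4 to 0.825 m from the base axis. Payload 7 kg.
Tool frame: the origin (TCP) lies on the front face of the gripper's body, between the roots of the fingers; the fingertips stand 66 mm ahead of it and the grasp point (between the pads) lies 47 mm ahead of it (nose_length is the distance from the TCP to the fingertips, in m); y points along the fingers, z is the direction in which the jaws open and shut, and the axes are right-handed (so a half turn about y gives the same grasp; the last joint's range is limited). The gripper opens to 88 mm and grips with 3 to 60 N. Pads are 19 mm wide; open, the fingers measure 130 mm over their backs; the gripper's body (78 mm by 193 mm) begins 47 mm behind the grasp point.
Start: joints at [81.137, 20.546, 0.682, 0, -70.136, -16.507], TCP at [0.289, 0.61, 0.292] pointing down, gripper open.
Joint ranges: [-176.03, 176.03], [-82.01, 121.73], [-58.28, 71.71], [-173.87, 95.51], [-174.79, -0.11], [-173.66, 173.66]. Speed limits (degrees/s): [136.94, 136.94, 172.46, 180, 180, 180].

## Interface

Orientations are given as [roll, pitch, yaw] about the fixed x, y, z axes, in that order (R = Rz(yaw) Ry(pitch) Rx(roll)).
In Python, from plant import get_state, capture, close_job, nose_length gives the robot as it stands.
- The arm moves only by the tool apply_moves, never from a script. Its argument "rows" is a list of rows, each a list of 2 entries, a list of its own where there are three numbers: the shift along the tool's x, y, z in m, then the turn about the tool's y in degrees. In form: [[[tx, ty, tz], yaw], ...]. A call has 1 to 20 rows; each row is the pose to reach, as a shift and turn from the pose commanded when the call began, along the tool's axes at that moment; what a row does not reach only later rows make up. A row lasts 1/8 s, in which the tool goes at most 62.5 mm and 10.7 degrees, less where a joint would pass 70% of its speed; a pose out of reach is approached as far as the arm can. A call with a gripper value outside its range is refused whole. "gripper" is the opening, from 0 (shut) to 1 (fully open), set as the call begins (left out, the last holds). The fingers move at their own pace and stop on an object; "grip_force" is the grip in N (left out, the last holds). Time passes only in rows, so rows that repeat a pose let the fingers close. It gives the time, the measured TCP pose, the force and the opening at its end, in the units of the state.
- get_state(): the state, without advancing time (a new reading comes with each control period).
- capture(name): name is "side" or "top"; returns a dict with "pixels" (384x512x3 uint8, blue, green, red), "z_map" (384x512 float32, m along the optical axis (not along the pixel's ray), 0 where there is no reading), "intrinsics" (3x3 intrinsics, pixels), "rvec" (rotation vector, rad) and "tvec" (3), from world to camera coordinates, as OpenCV has them. Camera axes: x right, y down, z forward; pixel columns grow to the right and rows downward; lengths in m; the calibration is good to about 2 mm. A picture is of the moment at which its call begins.
- close_job(): hands the job in, once; it reports no verdict.
The state is a dict: "time_s": time; "joints": joint angles; "qd": joint speeds; "joint_torque": joint torques, N m; "tcp_pos": TCP position; "eef_rot": TCP orientation; "contact_force": force on the tool from outside, world axes, zero at the start; "moment": the same for the moment, N m; "gripper_width": finger opening in m.
Only numpy, scipy, OpenCV 4.12 (cv2) and the standard library are available. Lean on these libraries where they do the work, as an engineer would, in place of code of your own. Each camera call takes 0.05 s, during which the arm holds its last target.

## Task

Set the cheese slicer to its thinnest slice: with a fingertip push the steel portion stop all the way in, towards the cutting wire, until it comes up against its end. Then lock it there: turn the loose wing nut clockwise (seen from above) with repeated fingertip strokes on its wings until it is fully seated and turns no further, with the stop still all the way in. Only push: do not pinch or grip the stop or the nut, and leave everything else where it stands.

Things in the scene. Friction and masses are not known exactly. Their poses are not given: they have to be found in the camera images.
- slicing_board: Wire cheese slicer, fixed: wooden board 260 mm (its x) by 400 mm (its y), top face 32 mm above the counter. Origin: centre of its underside; x points to the long side with the guide rail, y along the rail towards the cutting wire, z up. A fixed 12 mm threaded stud stands at x +62, y -85 mm, top 73 mm above the counter. The pastry rings stand on the board beyond the wire.
- guide_rail (a point): Middle of the inner face of the guide rail, an upright steel strip 5 mm thick, 25 mm high (top 57 mm above the counter), 360 mm long along the board's y. The point is at board x +110, y -10 mm, mid-height; axes are the board's.
- cutting_wire (a point): Middle of the cutting wire, in a groove along the board's x at board y +60 mm. Its steel pivot block (top 54 mm above the counter) stands at board x 83 to 101 mm; its black handle bar, 22 mm thick and 110 mm long, lies across the board's front edge at x -146 mm, y 5 to 115 mm. Axes are the board's.
- portion_stop (a joint): How far the portion stop has slid along the board's +y towards the wire, in m: 0 = furthest out, 0.045 = all the way in, at the hard end of its slot. Friction of about 2.5 N keeps it wherever it is left.
- stop_push_face (a point): Point on the stop's upright fence, on the face to push (turned away from the wire), 18 mm above the board, board x -20 mm; axes are the board's. Fence: 5 mm thick, 30 mm high, board x -74 to +106 mm, with a lip 9 mm wide, 3 mm thick along this face's foot. A flat slotted tongue, 3 mm thick, 36 mm wide, runs from the fence along -y under the wing nut.
- wing_nut (a joint): Turn of the wing nut in rad, growing clockwise seen from above: 6.283 = fully seated on the stop's tongue (hard end), smaller = looser; it starts two thirds to one whole turn loose. It sinks 1.75 mm per turn. Light friction (0.03 N m) keeps it where it is left; it does not coast.
- nut_centre (a point): Centre of the wing nut, on its axis at the wings' mid-height (56 to 58 mm above the counter), board x +62, y -85 mm. Turns with the nut: wings along its +x and -x, 5 mm thick, round-ended, reaching 34 mm out and 12 mm above and below; hub 25 mm wide. At joint 0 and when seated the wings lie along the board's x. The guide rail is 48 mm off on the +x side; other sides are open.
- pastry_ring_large: Bystander: stainless pastry ring, 80 mm in diameter, 45 mm high, standing on the board beyond the wire. Origin: centre of its underside.
- pastry_ring_small: Bystander: stainless pastry ring, 60 mm in diameter, 45 mm high, standing on the board beyond the wire. Origin: centre of its underside.
- salad_bowl: Bystander: wooden salad bowl, 240 mm in diameter, 85 mm high, to the right of the board. Origin: centre of its underside.
- jug: Bystander: white ceramic jug, 116 mm in diameter with a handle on its own +y side, 150 mm high, to the right. Origin: centre of its underside.
- silicone_lid: Bystander: grey silicone lid with a knob, 170 mm in diameter, 28 mm high, to the left of the board. Origin: centre of its underside.

How it is judged (in metres and radians):
On the way, in this order (a step that is already met when the one before it is completed fails the run):
1. the portion stop is pushed all the way in, the nut still loose (value of joint portion_stop above 0.0425 m and value of joint wing_nut below 5.8 rad), for 0.2 s.
2. the wing nut is run down until it is seated (value of joint wing_nut above 6.12 rad), for 0.2 s.
At the end, for the whole second after the job is handed in: The portion stop is within 2.5 mm of its inner end, the wing nut is within 0.16 rad (9 degrees) of fully seated and still (value of joint portion_stop above 0.0425 m and value of joint wing_nut above 6.12 rad and velocity of joint wing_nut below 0.1 rad/s); the robot touches nothing.
It fails at once if the wing nut is gripped between the fingers (contact force between the fingers and wing_nut above 1 N and y of the grasp point in the frame of nut_centre between -0.006 and 0.006 m and x of the grasp point in the frame of nut_centre between -0.038 and 0.038 m and z of the grasp point in the frame of nut_centre below 0.024 m).
It fails at once if the portion stop is gripped between the fingers (contact force between the fingers and portion_stop above 1 N and y of the grasp point in the frame of stop_push_face between -0.0035 and 0.0085 m and z of the grasp point in the frame of stop_push_face below 0.024 m).
It fails at once if a bystander is lifted, carried or pushed away (distance of any of pastry_ring_large, pastry_ring_small, salad_bowl, jug, silicone_lid from where it was at the start of the episode above 0.015 m).
It also fails if it takes over 54 s, if anything falls off the work surface, if the arm or the gripper's body presses on something with over 40 N, if the wrist force passes 120 N, or if a joint passes its speed limit or range.

## Working session

There is one attempt and no reset: what is moved stays moved. The work goes in short steps, Python scripts to look and compute and a tool call to move; the robot and the scene stay as the last step left them, time stands still between calls to the robot, and variables do not carry over. Pictures are saved under pics/ and viewed, and the job is handed in when it is done.

Besides the shell and the picture viewer there is one more tool, called after "Emit:" as name([rows], argument=value, ...), one row to a line, values as JSON. apply_moves: Moves the arm, as the interface text tells. Its arguments: {"type":"object","properties":{"rows":{"type":"array"},"gripper":{"type":"number"},"grip_force":{"type":"number"}},"required":["rows"]}

```bash
mkdir -p pics; ls; python3 - <<'E'
from plant import *
import cv2, numpy as np
print(get_state(), nose_length if not callable(nose_length) else nose_length())
for n in ("top","side"):
    c=capture(n); cv2.imwrite(f"pics/{n}0.png",c["pixels"]); np.savez(f"{n}0.npz",**c)
    print(n,c["intrinsics"],c["rvec"],c["tvec"])
E
```

```text
pics
{'time_s': 0.0, 'joints': array([ 8.11365450e+01,  2.05929400e+01,  6.33051579e-01, -2.05844404e-02,
       -7.01350612e+01, -1.65061700e+01]), 'qd': array([-0.02099401,  0.00046623, -0.05217832, -0.02491459, -0.09674023,
        0.02439608]), 'joint_torque': array([-2.68888016e-04, -5.82726502e+01,  2.93058944e+01,  6.99716717e+00,
        6.95528928e-03, -1.82381032e-04]), 'tcp_pos': array([0.28906583, 0.60954936, 0.29119866]), 'eef_rot': array([-8.99034651e+01,  8.42664950e-03,  1.54623371e+02]), 'contact_force': array([-0.86313974,  0.88372302, -0.32785872]), 'moment': array([-0.01764828,  0.03391984, -0.00041522]), 'gripper_width': 0.08775029507228246} 0.0656
top [[369.96062793   0.         253.44789718]
 [  0.         369.96062793 192.84651245]
 [  0.           0.           1.        ]] [ 2.14148287 -2.19474058  0.10267128] [0.02286376 0.50567524 1.27059176]
side [[471.102801     0.         250.4843502 ]
 [  0.         471.102801   195.88254824]
 [  0.           0.           1.        ]] [ 2.33701043 -0.61497282  0.25048188] [-0.45267885  0.24773374  1.30486551]
```

View pics/top0.png

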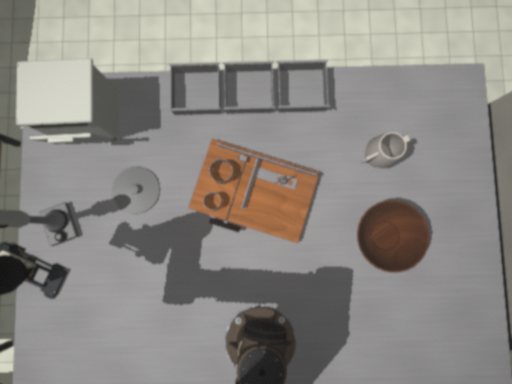

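View pics/side0.png

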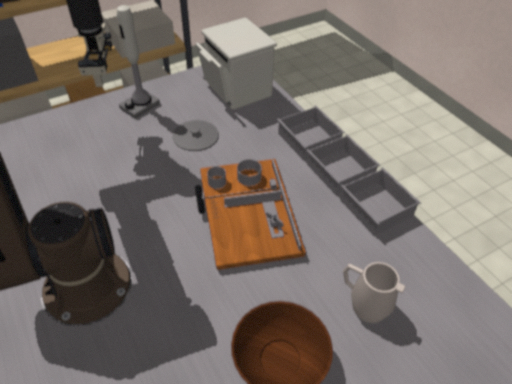

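```bash
cat > h.py <<'E'
import numpy as np, cv2
def cam(c):
    R=cv2.Rodrigues(np.asarray(c["rvec"],float))[0]; return np.asarray(c["intrinsics"]),R,np.asarray(c["tvec"],float).ravel()
def ray_z(c,uv,z):
    K,R,t=cam(c); uv=np.atleast_2d(uv).astype(float)
    d=np.c_[uv,np.ones(len(uv))]@np.linalg.inv(K).T@R; o=-R.T@t
    s=(z-o[2])/d[:,2]; return o+d*s[:,None]
def cloud(c):
    K,R,t=cam(c); Z=c["z_map"]; h,w=Z.shape
    u,v=np.meshgrid(np.arange(w),np.arange(h))
    p=np.stack([u,v,np.ones_like(u)],-1)@np.linalg.inv(K).T*Z[...,None]
    return (p-t)@R
def proj(c,P):
    return cv2.projectPoints(np.atleast_2d(P).astype(float),c["rvec"],c["tvec"],c["intrinsics"],None)[0][:,0]
E
python3 - <<'E'
from h import *
for n,box in (("top",(180,130,330,250)),("side",(190,150,310,275))):
    c=dict(np.load(n+"0.npz")); P=cloud(c); b=c["pixels"].astype(int)
    x0,y0,x1,y1=box
    m=np.zeros(b.shape[:2],bool)
    z=P[...,2]
    m[y0:y1,x0:x1]=True
    print(n,"table z",np.median(z[300:330,100:150]) )
    mm=m&(z>0.022)&(z<0.045)&(b[...,2]-b[...,0]>40)
    print(mm.sum(), np.median(z[mm]))
    mm2=m&(z>0.018)&(z<0.1)&(b[...,2]-b[...,0]>40)
    uv=np.argwhere(mm)[:,::-1]
    W=P[mm][:,:2]
    r=cv2.minAreaRect(W.astype(np.float32)*1000); print(r)
    W=ray_z(c,uv,0.032)[:,:2]
    r=cv2.minAreaRect(W.astype(np.float32)*1000); print(r)
    s=cv2.resize(c["pixels"][y0:y1,x0:x1],None,fx=5,fy=5,interpolation=cv2.INTER_CUBIC); print(s.shape)
    cv2.imwrite(f"pics/{n}_z.png",s)
E
```

```text
top table z 0.0007511500247369067
7076 0.03249696112004634
((517.1065673828125, 8.879425048828125), (400.3837585449219, 258.236083984375), 70.94117736816406)
((516.9306030273438, 8.988815307617188), (398.7891845703125, 257.8341979980469), 70.94022369384766)
(600, 750, 3)
side table z 0.0023039022304703477
6128 0.03378860162087739
((519.4593505859375, 8.967025756835938), (405.1701965332031, 260.98040771484375), 70.94317626953125)
((517.39453125, 5.8309783935546875), (408.9664611816406, 259.8409118652344), 70.94905090332031)
(625, 600, 3)
```

```bash
ls pics
```

```text
side0.png
side_z.png
top0.png
top_z.png
```

View pics/top_z.png

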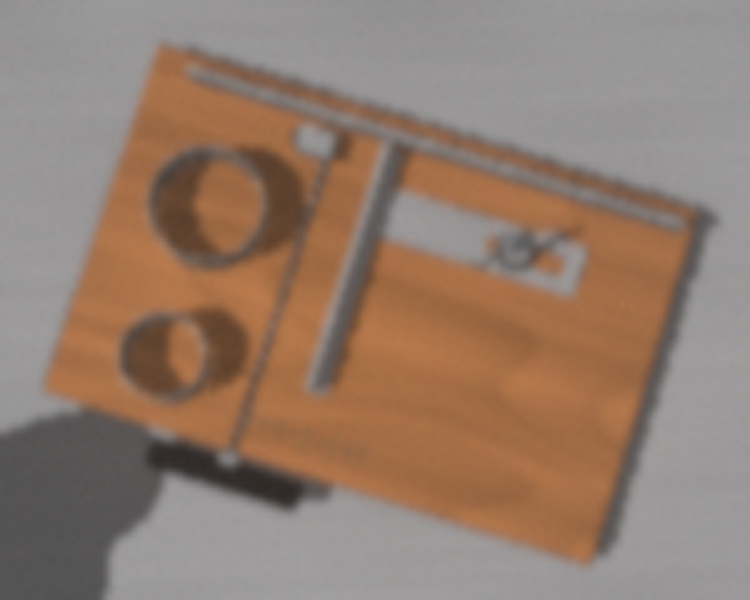

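View pics/side_z.png

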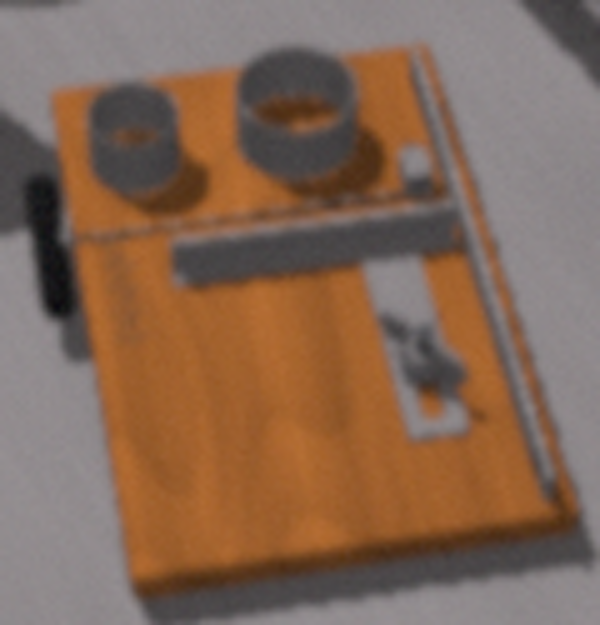

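```bash
cat >> h.py <<'E'
YAW=np.radians(-19.06); C=np.array([0.517,0.009])
def b2w(p):
    p=np.atleast_2d(p).astype(float); c,s=np.cos(YAW),np.sin(YAW)
    return np.c_[p[:,:2]@np.array([[c,s],[-s,c]])+C,p[:,2]]
def w2b(p):
    p=np.atleast_2d(p).astype(float); c,s=np.cos(YAW),np.sin(YAW)
    return np.c_[(p[:,:2]-C)@np.array([[c,-s],[s,c]]),p[:,2]]
E
python3 - <<'E'
from h import *
c=dict(np.load("top0.npz")); s=dict(np.load("side0.npz"))
def crop(uv,o): return np.asarray(uv)/5+np.array(o)
# fence top both ends (crop px)
print("fence top", w2b(ray_z(c,crop([[388,148],[320,388]],(180,130)),0.062))*1000)
print("wing", w2b(ray_z(c,crop([[483,268],[580,230]],(180,130)),0.060))*1000)
for n,cc,o,box in (("top",c,(180,130),(265,165,300,195)),("side",s,(190,150),(255,205,295,245))):
    P=w2b(cloud(cc).reshape(-1,3)).reshape(384,512,3)
    m=(abs(P[...,0]-.062)<.05)&(abs(P[...,1]+.085)<.05)&(P[...,2]>.047)
    Q=P[m]*1000; print(n,len(Q)); print(np.round(Q[np.argsort(Q[:,0])]).astype(int).tolist())
    m=(P[...,0]>-.07)&(P[...,0]<.09)&(abs(P[...,1]-.01)<.06)&(P[...,2]>.055)&(P[...,2]<.068)
    Q=P[m]*1000; print("fence y",np.percentile(Q[:,1],[5,50,95]),"x",Q[:,0].min(),Q[:,0].max())
    x0,y0,x1,y1=box; im=cv2.resize(cc["pixels"][y0:y1,x0:x1],None,fx=14,fy=14,interpolation=cv2.INTER_CUBIC)
    cv2.imwrite(f"pics/{n}_nut.png",im)
E
```

```text
fence top [[ 99.38861657  17.70424348  62.        ]
 [-71.79884078  11.7412643   62.        ]]
wing [[  40.16325489  -69.17216631   60.        ]
 [  85.26088794 -124.60580892   60.        ]]
top 88
[[43, -59, 59], [44, -62, 59], [46, -61, 71], [46, -58, 63], [46, -66, 52], [47, -64, 68], [48, -68, 66], [50, -63, 68], [50, -71, 59], [51, -67, 67], [53, -70, 66], [53, -88, 56], [53, -85, 49], [53, -75, 49], [54, -73, 66], [54, -78, 50], [54, -81, 55], [55, -92, 48], [55, -84, 56], [55, -77, 61], [56, -88, 53], [56, -91, 60], [57, -83, 66], [57, -86, 73], [57, -80, 55], [58, -89, 70], [59, -94, 52], [59, -82, 72], [59, -76, 56], [60, -79, 61], [60, -85, 74], [61, -88, 73], [61, -93, 55], [62, -81, 72], [63, -84, 75], [63, -71, 48], [63, -75, 52], [64, -97, 48], [64, -92, 62], [64, -78, 55], [64, -87, 74], [65, -90, 75], [65, -80, 75], [67, -83, 72], [67, -77, 54], [68, -86, 71], [68, -94, 61], [68, -97, 67], [71, -101, 57], [71, -90, 54], [71, -93, 61], [72, -99, 73], [72, -96, 66], [73, -82, 54], [73, -102, 69], [75, -106, 67], [76, -101, 69], [77, -105, 70], [78, -110, 55], [78, -108,
[... 2277 characters left out ...]
, [78, -111, 56], [78, -108, 66], [78, -108, 61], [78, -106, 68], [79, -108, 56], [79, -103, 69], [80, -111, 64], [81, -107, 74], [81, -109, 66], [81, -108, 70], [81, -110, 59], [81, -109, 53], [84, -110, 63], [84, -110, 59], [84, -107, 63], [111, -113, 56], [111, -47, 66], [111, -100, 54], [111, -122, 57], [111, -46, 61], [111, -109, 60], [111, -47, 57], [111, -36, 50], [111, -121, 60], [111, -60, 58], [111, -119, 64], [111, -60, 54], [112, -96, 59], [112, -61, 50], [112, -86, 51], [112, -48, 49], [112, -47, 52], [112, -84, 54], [112, -98, 47], [112, -83, 57], [112, -110, 47], [112, -57, 59], [112, -82, 60]]
fence y [17.79481024 21.76826182 26.51056809] x -68.51050240397359 89.6158935414145
```

View pics/top_nut.png

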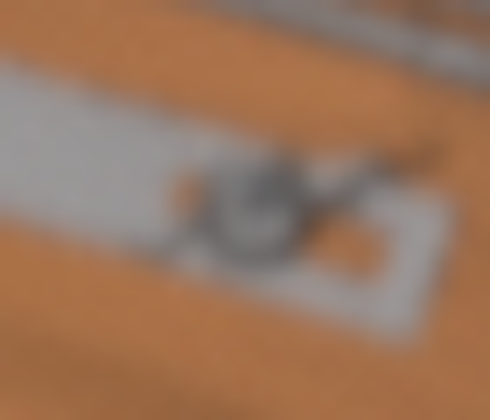

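View pics/side_nut.png

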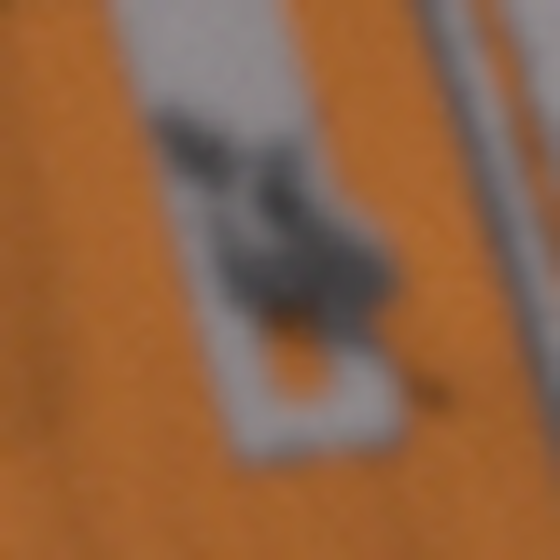

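```bash
cat >> h.py <<'E'
def rows_to(pw,yaw,yaw0=None):
    """shift in tool axes (mm) + turn (deg) from the present pose; pw = fingertip world"""
    from plant import get_state
    s=get_state(); y0=s["eef_rot"][2] if yaw0 is None else yaw0
    a=np.radians(y0); p=np.array(s["tcp_pos"]); d=np.array(pw)+[0,0,.0656]-p
    tx=np.array([np.cos(a),np.sin(a),0]); tz=np.array([-np.sin(a),np.cos(a),0])
    return np.round([d@tx*1000,-d[2]*1000,d@tz*1000],1), (y0-yaw+180)%360-180
E
python3 - <<'E'
from h import *
print(b2w([[-.02,-.02,.15]]))
print(rows_to(b2w([[-.02,-.02,.12]])[0],160.94,154.63))
print(rows_to(b2w([[-.02,-.02,.045]])[0],160.94,154.63))
E
```

```text
[[ 0.4915653  -0.00337238  0.15      ]]
(array([-445.6,  105.7,  467.1]), -6.310000000000002)
(array([-445.6,  180.7,  467.1]), -6.310000000000002)
```

Emit:
apply_moves([
  [[-0.02,0.005,0.021],-0.3],
  [[-0.055,0.013,0.058],-0.8],
  [[-0.095,0.022,0.1],-1.3],
  [[-0.135,0.032,0.142],-2],
  [[-0.175,0.042,0.184],-2.5],
  [[-0.215,0.052,0.226],-3],
  [[-0.255,0.06,0.268],-3.6],
  [[-0.295,0.07,0.31],-4.2],
  [[-0.335,0.08,0.352],-4.8],
  [[-0.375,0.09,0.394],-5.3],
  [[-0.41,0.098,0.43],-5.8],
  [[-0.435,0.104,0.457],-6.2],
  [[-0.446,0.106,0.467],-6.3],
  [[-0.446,0.106,0.467],-6.3],
  [[-0.446,0.106,0.467],-6.3],
], gripper=0)

```text
time_s: 1.98
tcp_pos: [0.4921, -0.0025, 0.1863]
eef_rot: [-90.0, 0.0, 161.0]
contact_force: [0.2, 0.5, -0.2]
gripper_width: 0.0005
```

```bash
python3 - <<'E'
from h import *
from plant import *
s=get_state(); print({k:np.round(s[k],3) for k in s})
print(w2b(s["tcp_pos"]))
for n in ("top","side"):
    c=capture(n); np.savez(f"{n}1.npz",**c)
c=dict(np.load("side1.npz")); cv2.imwrite("pics/side1.png",cv2.resize(c["pixels"][100:300,150:350],None,fx=3,fy=3,interpolation=cv2.INTER_CUBIC))
print(rows_to(b2w([[-.02,-.02,.045]])[0],160.94))
E
```

```text
{'time_s': np.float64(1.975), 'joints': array([ 2.2649e+01,  9.0640e+00, -3.0318e+01, -5.0000e-03, -5.0608e+01,
        4.8309e+01]), 'qd': array([ 0.502, -0.38 , -0.099, -0.008,  0.058,  0.283]), 'joint_torque': array([-5.6800e-01, -3.6802e+01,  2.4138e+01,  5.7070e+00,  7.8000e-02,
        7.0000e-03]), 'tcp_pos': array([ 0.492, -0.002,  0.186]), 'eef_rot': array([-9.00090e+01,  5.00000e-03,  1.60955e+02]), 'contact_force': array([ 0.177,  0.533, -0.185]), 'moment': array([ 0.064, -0.005, -0.038]), 'gripper_width': np.float64(0.001)}
[[-0.01982667 -0.01900384  0.1862818 ]]
(array([ 0.1, 75.8,  1.2]), np.float64(0.06481761268130981))
```

View pics/side1.png

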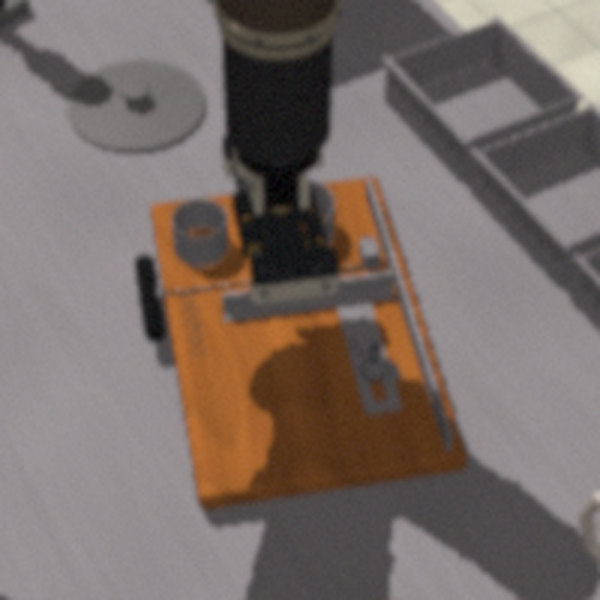

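```bash
python3 - <<'E'
from h import *
c=dict(np.load("side1.npz")); cv2.imwrite("pics/side1z.png",cv2.resize(c["pixels"][140:220,215:295],None,fx=7.5,fy=7.5,interpolation=cv2.INTER_CUBIC))
P=w2b(cloud(c).reshape(-1,3)).reshape(384,512,3)*1000
m=(P[...,2]>75)&(P[...,2]<200)&(abs(P[...,0]+20)<80)&(abs(P[...,1]+20)<130)
for z in range(105,200,8):
    Q=P[m&(abs(P[...,2]-z)<4)]
    if len(Q): print(z,len(Q),Q.min(0).round(),Q.max(0).round())
c=dict(np.load("top1.npz"));cv2.imwrite("pics/top1z.png",cv2.resize(c["pixels"][130:250,180:330],None,fx=5,fy=5,interpolation=cv2.INTER_CUBIC))
E
```

```text
185 6 [ -54. -106.  185.] [ 16.  68. 189.]
193 69 [ -59. -110.  189.] [ 18.  64. 197.]
```

View pics/side1z.png

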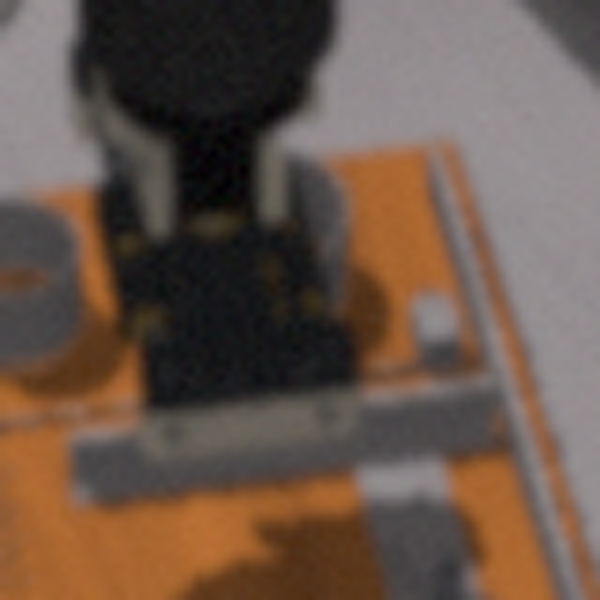

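Emit:
apply_moves([
  [[0,0.015,0],0],
  [[0,0.04,0],0],
  [[0,0.065,0],0],
  [[0,0.076,0],0],
  [[0,0.076,0],0],
  [[0,0.076,-0.008],0],
  [[0,0.076,-0.014],0],
  [[0,0.076,-0.02],0],
  [[0,0.076,-0.025],0],
  [[0,0.076,-0.03],0],
  [[0,0.076,-0.03],0],
])

```text
time_s: 3.45
tcp_pos: [0.502, 0.0255, 0.1101]
eef_rot: [-90.0, 0.0, 160.9]
contact_force: [-0.5, -0.2, 0.8]
gripper_width: 0.0008
```

```bash
cat > look.py <<'E'
import sys
from h import *
from plant import *
k=sys.argv[1]
s=get_state(); print(s["time_s"],"tipB",(w2b(s["tcp_pos"]-[0,0,.0656])*1000).round(1),"yaw",s["eef_rot"].round(2),"F",s["contact_force"].round(2),"q",s["joints"].round(1))
for n,b in (("top",(190,140,320,240)),("side",(190,150,310,270))):
    c=capture(n); np.savez(f"{n}{k}.npz",**c); x0,y0,x1,y1=b
    cv2.imwrite(f"pics/{n}{k}.png",cv2.resize(c["pixels"][y0:y1,x0:x1],None,fx=5,fy=5,interpolation=cv2.INTER_CUBIC))
    P=w2b(cloud(c).reshape(-1,3)).reshape(384,512,3)*1000
    m=(P[...,0]>-70)&(P[...,0]<90)&(abs(P[...,1]-40)<45)&(P[...,2]>56)&(P[...,2]<67); Q=P[m]
    if len(Q): print(n,"fence y",len(Q),np.percentile(Q[:,1],[10,50,90]).round(1))
    m=(np.hypot(P[...,0]-62,P[...,1]+85)<38)&(P[...,2]>48)&(P[...,2]<80); Q=P[m][:,:2]-[62,-85]
    Q=Q[np.hypot(*Q.T)>15]
    if len(Q)>4:
        w=np.exp(2j*np.arctan2(Q[:,1],Q[:,0])).mean(); print(n,"wing deg mod180",len(Q),np.degrees(np.angle(w))/2, abs(w))
E
python3 look.py 2
```

```text
3.45 tipB [[-19.6  10.7  44.5]] yaw [-90.01   0.   160.94] F [-0.51 -0.19  0.81] q [ 25.3  16.  -33.9  -0.  -40.1  45.6]
top fence y 3 [27.4 28.7 30.1]
top wing deg mod180 19 -55.28241930070649 0.9921873151998953
side fence y 70 [25.8 29.7 64.1]
side wing deg mod180 59 -53.69953225868151 0.9851303785741226
```

View pics/side2.png

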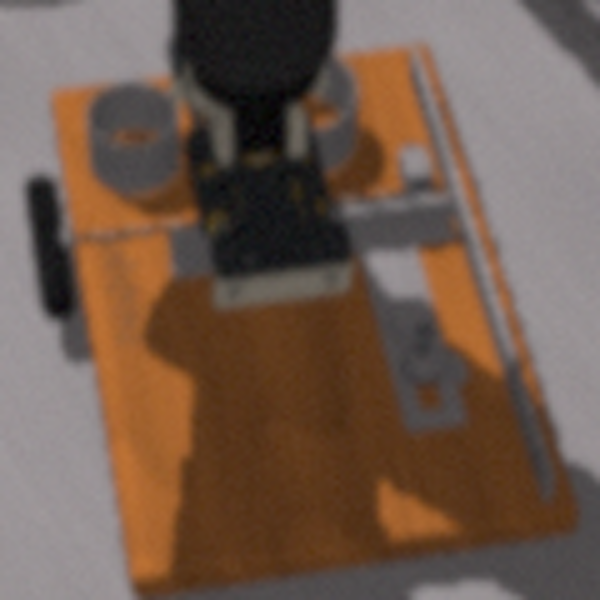

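Emit:
apply_moves([
  [[0,0,-0.004],0],
  [[0,0,-0.008],0],
  [[0,0,-0.012],0],
  [[0,0,-0.016],0],
  [[0,0,-0.02],0],
])

```text
time_s: 4.18
tcp_pos: [0.5083, 0.0443, 0.1101]
eef_rot: [-90.0, -0.0, 160.9]
contact_force: [-1.2, -1.8, -0.1]
gripper_width: 0.0001
```

Emit:
apply_moves([
  [[0,0,-0.003],0],
  [[0,0,-0.006],0],
  [[0,0,-0.009],0],
])

```text
time_s: 4.55
tcp_pos: [0.5097, 0.0487, 0.1101]
eef_rot: [-89.5, -0.2, 160.9]
contact_force: [1.9, -36.4, 7.4]
gripper_width: 0.0006
```

```bash
python3 look.py 3
```

```text
4.55 tipB [[-19.9  35.2  44.5]] yaw [-8.9540e+01 -1.5000e-01  1.6095e+02] F [  1.92 -36.41   7.43] q [ 27.6  16.9 -32.6   0.3 -40.9  43.1]
top fence y 5 [49.6 50.8 52.2]
top wing deg mod180 20 -54.89220538067949 0.9918655380256078
side fence y 65 [49.  52.1 57.1]
side wing deg mod180 58 -55.24427703807548 0.9694217305633217
```

Emit:
apply_moves([
  [[0,0,0.006],0],
  [[0,0,0.014],0],
  [[0,-0.005,0.022],0],
  [[0,-0.02,0.03],0],
  [[0,-0.05,0.03],0],
  [[0,-0.075,0.03],0],
  [[0,-0.075,0.03],0],
  [[0,-0.075,0.03],0],
])

```text
time_s: 5.65
tcp_pos: [0.5014, 0.0242, 0.1856]
eef_rot: [-90.0, 0.0, 160.9]
contact_force: [0.1, 0.4, -1.1]
gripper_width: 0.0003
```

```bash
python3 look.py 4; python3 - <<'E'
from h import *
# stroke1 : wing board angle 126 -> world
phi=np.radians(125); r=.025; off=.016+.0025+.012
u=np.array([np.cos(phi),np.sin(phi)]); t=np.array([np.sin(phi),-np.cos(phi)])
p=np.array([.062,-.085])+r*u-off*t
print(p)
print(rows_to(b2w([[*p,.1]])[0],125-19.06), rows_to(b2w([[*p,.0605]])[0],125-19.06))
E
```

```text
5.65 tipB [[-19.7   9.2 120. ]] yaw [-9.0050e+01  3.0000e-02  1.6092e+02] F [ 0.09  0.43 -1.12] q [ 25.2  10.  -29.2  -0.  -50.7  45.7]
top wing deg mod180 20 -55.28458073288015 0.9902807750298461
side fence y 59 [48.6 51.3 61.7]
side wing deg mod180 60 -53.87900107006324 0.9824626748374009
[ 0.02267645 -0.08201528]
(array([-42.6,  19.2,  91.1]), np.float64(54.98297196330654)) (array([-42.6,  58.7,  91.1]), np.float64(54.98297196330654))
```

View pics/side4.png

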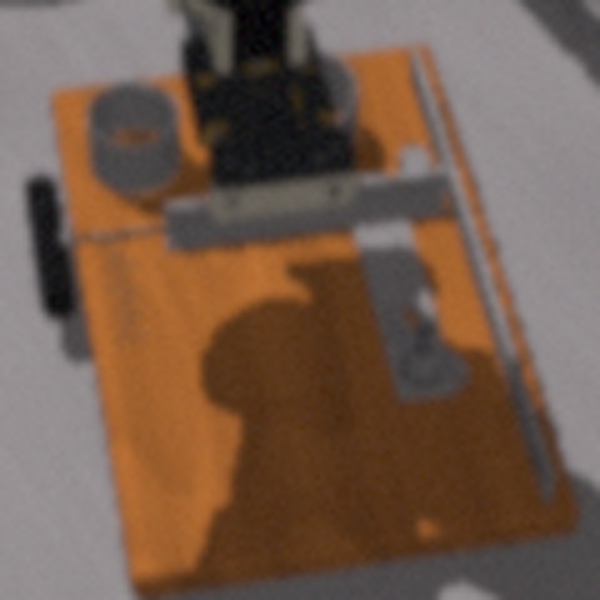

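Emit:
apply_moves([
  [[-0.005,0.002,0.012],9],
  [[-0.012,0.006,0.03],18],
  [[-0.021,0.01,0.048],27],
  [[-0.03,0.014,0.066],36],
  [[-0.037,0.017,0.08],45],
  [[-0.0426,0.019,0.091],55],
  [[-0.0426,0.019,0.091],55],
  [[-0.0426,0.04,0.091],55],
  [[-0.0426,0.0587,0.091],55],
  [[-0.0426,0.0587,0.091],55],
  [[-0.0426,0.0587,0.091],55],
])

```text
time_s: 7.12
tcp_pos: [0.5124, -0.0754, 0.1269]
eef_rot: [-90.0, 0.0, 106.1]
contact_force: [0.4, 0.7, 0.5]
gripper_width: 0.0002
```

```bash
python3 look.py 5
```

```text
7.125 tipB [[ 23.3 -81.3  61.3]] yaw [-9.0010e+01  1.0000e-02  1.0606e+02] F [0.37 0.73 0.45] q [ 13.4  15.8 -31.    0.  -43.1   2.7]
top fence y 11 [49.1 51.7 69.9]
side fence y 74 [49.4 51.7 55.4]
side wing deg mod180 64 -44.5628925244049 0.7036689453262185
```

View pics/side5.png

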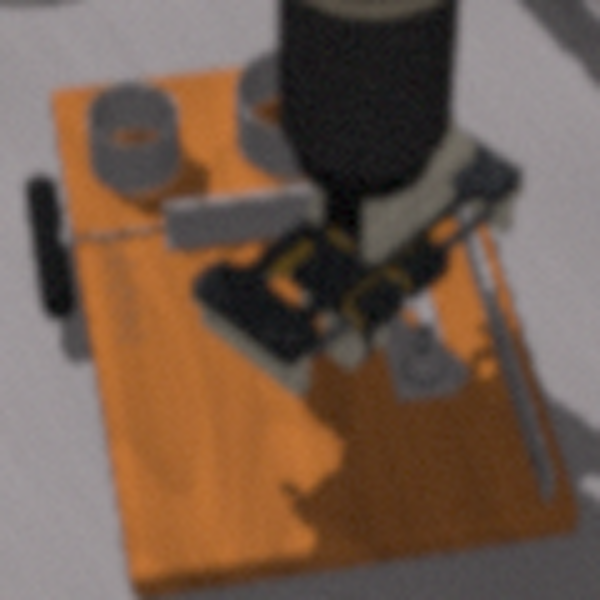

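View pics/top5.png

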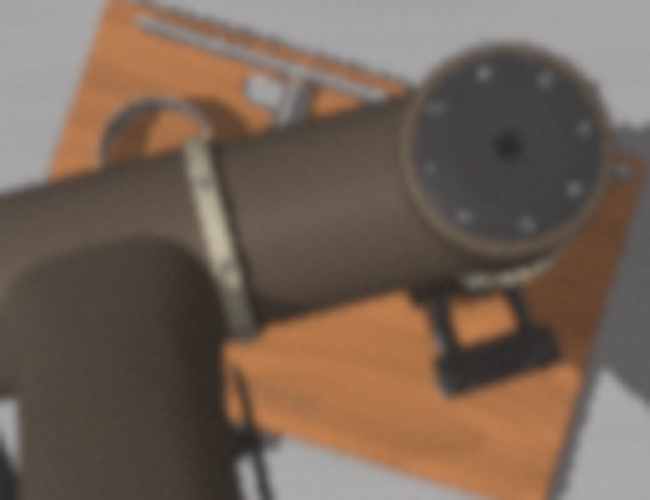

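```bash
cat > arc.py <<'E'
import sys
from h import *
from plant import get_state
b0,b1,n,off0,off1,ztip,rt=[float(a) for a in sys.argv[1:8]]; n=int(n)
s=get_state(); p=w2b(s["tcp_pos"])[0]*1000; yb=np.radians(s["eef_rot"][2]+19.06)
d=p[:2]-[62,-85]; tx=np.array([np.cos(yb),np.sin(yb)]); tz=np.array([-np.sin(yb),np.cos(yb)])
x0,z0=d@tx,d@tz; print("now r,off",x0,z0,"boardyaw",np.degrees(yb), s["time_s"])
ty=p[2]-65.6-ztip
out=[]
for i in range(1,n+1):
    f=i/n; b=b0+(b1-b0)*f; o=off0+(off1-off0)*min(1,f*n/4) ; r=x0+(rt-x0)*min(1,f*n/4); c,sn=np.cos(np.radians(b)),np.sin(np.radians(b))
    out.append([[round((r*c+o*sn-x0)/1000,4),round(ty/1000,4),round((-r*sn+o*c-z0)/1000,4)],round(b,1)])
print(out)
E
python3 arc.py 0 160 20 28 18 60.5 25
```

```text
now r,off 25.21688578393339 29.425147527665434 boardyaw 125.06288173685768 7.225
[[[np.float64(0.0032), np.float64(0.0012), np.float64(-0.0077)], 8.0], [[np.float64(0.0053), np.float64(0.0012), np.float64(-0.0142)], 16.0], [[np.float64(0.006), np.float64(0.0012), np.float64(-0.0209)], 24.0], [[np.float64(0.0055), np.float64(0.0012), np.float64(-0.0274)], 32.0], [[np.float64(0.0055), np.float64(0.0012), np.float64(-0.0317)], 40.0], [[np.float64(0.0049), np.float64(0.0012), np.float64(-0.036)], 48.0], [[np.float64(0.0037), np.float64(0.0012), np.float64(-0.0401)], 56.0], [[np.float64(0.0019), np.float64(0.0012), np.float64(-0.044)], 64.0], [[np.float64(-0.0004), np.float64(0.0012), np.float64(-0.0476)], 72.0], [[np.float64(-0.0031), np.float64(0.0012), np.float64(-0.0509)], 80.0], [[np.float64(-0.0064), np.float64(0.0012), np.float64(-0.0538)], 88.0], [[np.float64(-0.0099), np.float64(0.0012), np.float64(-0.0562)], 96.0], [[np.float64(-0.0138), np.float64(0.0012), np.float64(-0.058)], 104.0], [[np.float64(-0.0179), np.float64(0.0012), np.float64(-0.0593)], 112.0], [[np.float64(-0.0221), np.float64(0.0012), np.float64(-0.0601)], 120.0], [[np.float64(-0.0264), np.float64(0.0012), np.float64(-0.0602)], 128.0], [[np.float64(-0.0307), np.float64(0.0012), np.float64(-0.0597)], 136.0], [[np.float64(-0.0349), np.float64(0.0012), np.float64(-0.0587)], 144.0], [[np.float64(-0.0388), np.float64(0.0012), np.float64(-0.0571)], 152.0], [[np.float64(-0.0426), np.float64(0.0012), np.float64(-0.0549)], 160.0]]
```

Emit:
apply_moves([
  [[0.003,0.001,-0.008],8],
  [[0.005,0.001,-0.014],16],
  [[0.006,0.001,-0.021],24],
  [[0.0055,0.001,-0.027],32],
  [[0.0055,0.001,-0.032],40],
  [[0.005,0.001,-0.036],48],
  [[0.0035,0.001,-0.04],56],
  [[0.002,0.001,-0.044],64],
  [[-0.0005,0.001,-0.0475],72],
  [[-0.003,0.001,-0.051],80],
])

```text
time_s: 8.48
tcp_pos: [0.5625, -0.0642, 0.1262]
eef_rot: [-90.0, -0.1, 25.7]
contact_force: [0.2, 0.9, -0.2]
gripper_width: 0.0007
```

```bash
python3 look.py 6;python3 arc.py 0 80 10 18 18 60.5 25
```

```text
8.475 tipB [[ 66.9 -54.4  60.6]] yaw [-9.000e+01 -8.000e-02  2.571e+01] F [ 0.17  0.9  -0.25] q [ 13.3  19.7 -25.   -0.  -45.2 -77.6]
top fence y 29 [49.2 51.7 53.8]
top wing deg mod180 12 45.99834338877945 0.989835598259973
side fence y 73 [48.4 51.3 54.7]
side wing deg mod180 79 60.030527491406566 0.6622082596256257
now r,off 25.051328709132207 18.021068889809168 boardyaw 44.92805739879517 8.575
[[[np.float64(0.0022), np.float64(-0.0), np.float64(-0.0037)], 8.0], [[np.float64(0.004), np.float64(-0.0), np.float64(-0.0076)], 16.0], [[np.float64(0.0051), np.float64(-0.0), np.float64(-0.0118)], 24.0], [[np.float64(0.0057), np.float64(-0.0), np.float64(-0.016)], 32.0], [[np.float64(0.0057), np.float64(-0.0), np.float64(-0.0203)], 40.0], [[np.float64(0.0051), np.float64(-0.0), np.float64(-0.0246)], 48.0], [[np.float64(0.0039), np.float64(-0.0), np.float64(-0.0287)], 56.0], [[np.float64(0.0021), np.float64(-0.0), np.float64(-0.0326)], 64.0], [[np.float64(-0.0002), np.float64(-0.0), np.float64(-0.0362)], 72.0], [[np.float64(-0.003), np.float64(-0.0), np.float64(-0.0395)], 80.0]]
```

View pics/side6.png

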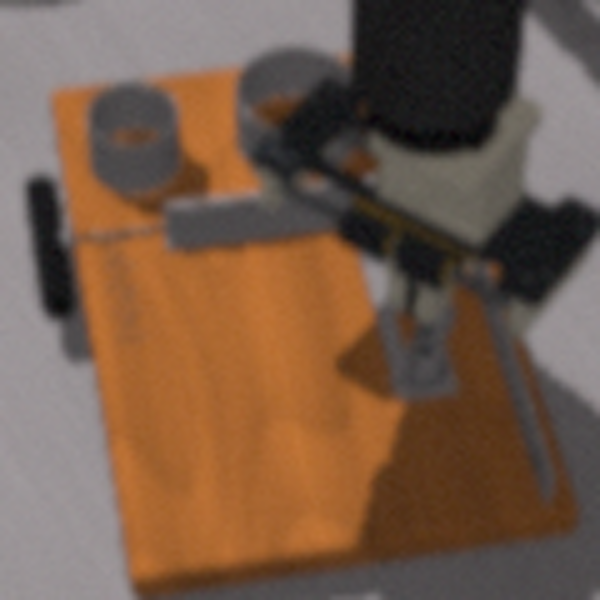

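Emit:
apply_moves([
  [[0.002,0,-0.0035],8],
  [[0.004,0,-0.0075],16],
  [[0.005,0,-0.012],24],
  [[0.0055,0,-0.016],32],
  [[0.0055,0,-0.0205],40],
  [[0.005,0,-0.0245],48],
  [[0.004,0,-0.0285],56],
  [[0.002,0,-0.0325],64],
  [[0,0,-0.036],72],
  [[-0.003,0,-0.0395],80],
])

```text
time_s: 9.82
tcp_pos: [0.577, -0.101, 0.1261]
eef_rot: [-89.9, -0.0, -54.1]
contact_force: [1.4, 3.0, 0.2]
gripper_width: 0.0005
```

```bash
python3 look.py 7
```

```text
9.825 tipB [[ 92.6 -84.4  60.5]] yaw [-8.990e+01 -3.000e-02 -5.409e+01] F [1.41 2.97 0.2 ] q [   9.2   21.3  -22.5   -0.   -46.1 -153.2]
top wing deg mod180 12 -43.3758389136069 0.9891130637558156
side fence y 124 [48.8 51.4 55.7]
```

View pics/side7.png

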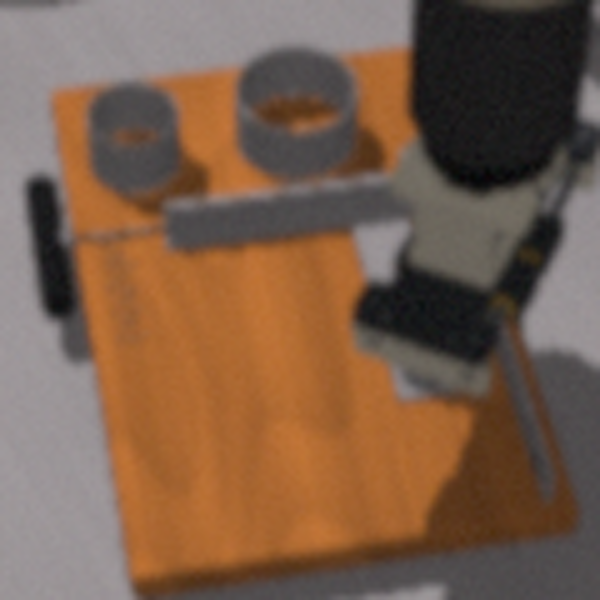

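Emit:
apply_moves([
  [[0,0,0.005],0],
  [[0,0,0.01],0],
  [[0,-0.015,0.01],0],
  [[0,-0.04,0.01],0],
  [[0,-0.045,0.01],0],
  [[0,-0.045,0.01],0],
])

```text
time_s: 10.68
tcp_pos: [0.5848, -0.0955, 0.1711]
eef_rot: [-89.9, -0.0, -54.0]
contact_force: [-0.3, 0.5, -0.4]
gripper_width: 0.0007
```

```bash
python3 look.py 8; python3 arc.py 0 -177 18 29 29 105.5 25
```

```text
10.675 tipB [[ 98.2 -76.6 105.5]] yaw [-8.994e+01 -3.000e-02 -5.404e+01] F [-0.33  0.53 -0.42] q [   9.6   18.8  -19.    -0.   -52.1 -153.7]
top fence y 15 [49.1 51.2 53.3]
top wing deg mod180 10 -45.267922707686914 0.9924432422565024
side fence y 141 [48.6 51.7 55.1]
side wing deg mod180 62 -45.370522998822246 0.9808680183974083
now r,off 24.57161876812627 27.1128955027643 boardyaw -35.00911249909578 10.775
[[[np.float64(-0.0052), np.float64(-0.0011), np.float64(0.0057)], -9.8], [[np.float64(-0.011), np.float64(-0.0011), np.float64(0.0085)], -19.7], [[np.float64(-0.0172), np.float64(-0.0011), np.float64(0.0104)], -29.5], [[np.float64(-0.0236), np.float64(-0.0011), np.float64(0.0112)], -39.3], [[np.float64(-0.0302), np.float64(-0.0011), np.float64(0.0108)], -49.2], [[np.float64(-0.0366), np.float64(-0.0011), np.float64(0.0093)], -59.0], [[np.float64(-0.0426), np.float64(-0.0011), np.float64(0.0067)], -68.8], [[np.float64(-0.0481), np.float64(-0.0011), np.float64(0.0031)], -78.7], [[np.float64(-0.0529), np.float64(-0.0011), np.float64(-0.0014)], -88.5], [[np.float64(-0.0569), np.float64(-0.0011), np.float64(-0.0066)], -98.3], [[np.float64(-0.0599), np.float64(-0.0011), np.float64(-0.0124)], -108.2], [[np.float64(-0.0619), np.float64(-0.0011), np.float64(-0.0187)], -118.0], [[np.float64(-0.0628), np.float64(-0.0011), np.float64(-0.0252)], -127.8], [[np.float64(-0.0626), np.float64(-0.0011), np.float64(-0.0317)], -137.7], [[np.float64(-0.0612), np.float64(-0.0011), np.float64(-0.0381)], -147.5], [[np.float64(-0.0588), np.float64(-0.0011), np.float64(-0.0442)], -157.3], [[np.float64(-0.0554), np.float64(-0.0011), np.float64(-0.0498)], -167.2], [[np.float64(-0.0511), np.float64(-0.0011), np.float64(-0.0548)], -177.0]]
```

View pics/top8.png

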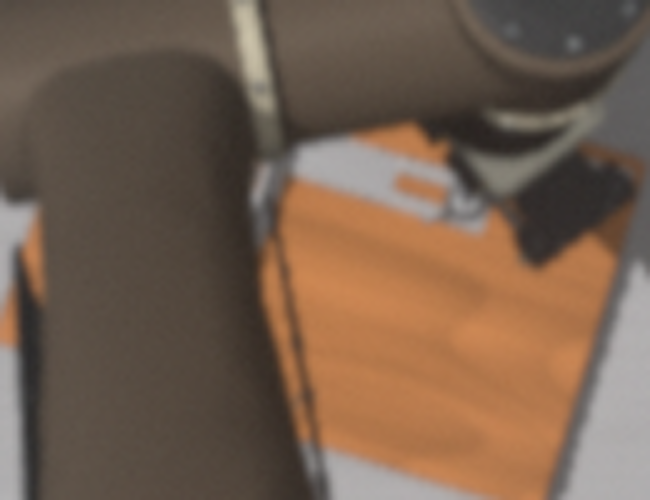

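Emit:
apply_moves([
  [[-0.005,0,0.0055],-10],
  [[-0.011,0,0.0085],-20],
  [[-0.0175,0,0.0105],-30],
  [[-0.024,0,0.011],-40],
  [[-0.0305,0,0.011],-50],
  [[-0.037,0,0.009],-60],
  [[-0.043,0,0.0065],-70],
  [[-0.0485,0,0.0025],-80],
  [[-0.0535,0,-0.002],-90],
  [[-0.0575,0,-0.0075],-100],
  [[-0.0605,0,-0.0135],-110],
  [[-0.062,0,-0.02],-120],
  [[-0.063,0,-0.0265],-130],
  [[-0.0625,0,-0.033],-140],
  [[-0.061,0,-0.04],-150],
  [[-0.058,0,-0.0455],-160],
  [[-0.054,0,-0.0515],-170],
  [[-0.052,0,-0.054],-175],
  [[-0.052,0,-0.054],-175],
])

```text
time_s: 13.15
tcp_pos: [0.51, -0.0854, 0.1698]
eef_rot: [-89.9, -0.0, 120.9]
contact_force: [0.2, 0.4, 0.4]
gripper_width: 0.0005
```

Emit:
apply_moves([
  [[0,0.02,0.001],0],
  [[0,0.04,0.001],0],
  [[0,0.045,0.001],0],
  [[0,0.0455,0.001],0],
  [[0,0.0455,0.001],0],
])

```text
time_s: 13.78
tcp_pos: [0.51, -0.0856, 0.1256]
eef_rot: [-90.0, 0.0, 120.9]
contact_force: [0.6, -0.1, -0.3]
gripper_width: 0.0004
```

```bash
python3 look.py 9; python3 arc.py 0 112 14 26 22 60 25
```

```text
13.775 tipB [[ 24.3 -91.6  60. ]] yaw [-9.0050e+01  3.0000e-02  1.2092e+02] F [ 0.64 -0.05 -0.34] q [ 12.3  15.8 -31.2   0.  -42.9  18.7]
top fence y 12 [49.8 52.4 74.4]
side fence y 78 [49.1 51.6 55.7]
side wing deg mod180 41 -37.882920919830234 0.7605798000740981
now r,off 24.608189393518657 29.38472617991961 boardyaw 139.98156234108362 13.875
[[[np.float64(0.0033), np.float64(0.0001), np.float64(-0.0081)], 8.0], [[np.float64(0.0059), np.float64(0.0001), np.float64(-0.0132)], 16.0], [[np.float64(0.0075), np.float64(0.0001), np.float64(-0.0185)], 24.0], [[np.float64(0.0083), np.float64(0.0001), np.float64(-0.024)], 32.0], [[np.float64(0.0087), np.float64(0.0001), np.float64(-0.0286)], 40.0], [[np.float64(0.0085), np.float64(0.0001), np.float64(-0.0332)], 48.0], [[np.float64(0.0076), np.float64(0.0001), np.float64(-0.0378)], 56.0], [[np.float64(0.0061), np.float64(0.0001), np.float64(-0.0422)], 64.0], [[np.float64(0.004), np.float64(0.0001), np.float64(-0.0464)], 72.0], [[np.float64(0.0014), np.float64(0.0001), np.float64(-0.0502)], 80.0], [[np.float64(-0.0017), np.float64(0.0001), np.float64(-0.0536)], 88.0], [[np.float64(-0.0053), np.float64(0.0001), np.float64(-0.0565)], 96.0], [[np.float64(-0.0093), np.float64(0.0001), np.float64(-0.059)], 104.0], [[np.float64(-0.0136), np.float64(0.0001), np.float64(-0.0608)], 112.0]]
```

View pics/side9.png

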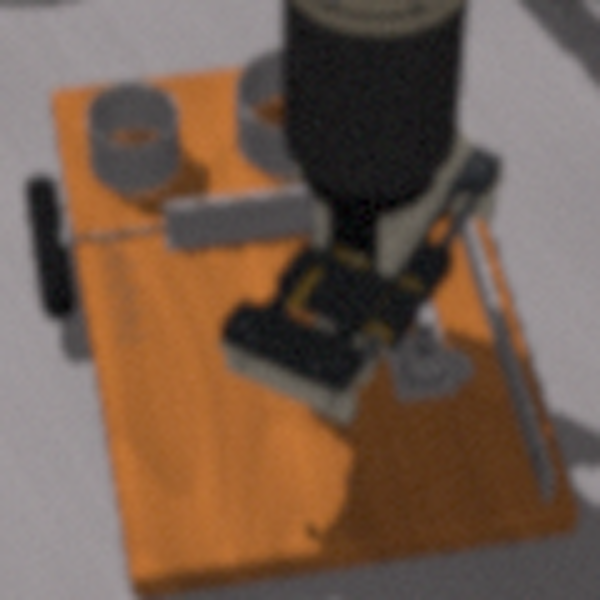

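Emit:
apply_moves([
  [[0.0035,0,-0.008],8],
  [[0.006,0,-0.013],16],
  [[0.0075,0,-0.0185],24],
  [[0.0085,0,-0.024],32],
  [[0.0085,0,-0.0285],40],
  [[0.0085,0,-0.033],48],
  [[0.0075,0,-0.038],56],
  [[0.006,0,-0.042],64],
  [[0.004,0,-0.0465],72],
  [[0.0015,0,-0.05],80],
  [[-0.0015,0,-0.0535],88],
  [[-0.0055,0,-0.0565],96],
  [[-0.0095,0,-0.059],104],
  [[-0.0135,0,-0.061],112],
])

```text
time_s: 15.62
tcp_pos: [0.5695, -0.0656, 0.1256]
eef_rot: [-90.0, -0.1, 8.7]
contact_force: [0.6, 1.8, -0.8]
gripper_width: 0.0001
```

```bash
python3 look.py 10; python3 arc.py 0 30 10 22 22 60 25
```

```text
15.625 tipB [[ 74.  -53.3  60. ]] yaw [-89.98  -0.09   8.66] F [ 0.55  1.85 -0.82] q [ 13.   20.3 -24.2  -0.  -45.4 -94.3]
top fence y 33 [49.  51.4 53.7]
top wing deg mod180 11 35.65834179203102 0.9892709706449359
side fence y 96 [48.9 51.9 55.8]
side wing deg mod180 84 45.651774870183914 0.7921858973549969
now r,off 25.312722450679733 22.159715731900434 boardyaw 27.885916958809343 15.725
[[[np.float64(0.001), np.float64(-0.0002), np.float64(-0.0015)], 3.0], [[np.float64(0.002), np.float64(-0.0002), np.float64(-0.0029)], 6.0], [[np.float64(0.0029), np.float64(-0.0002), np.float64(-0.0044)], 9.0], [[np.float64(0.0037), np.float64(-0.0002), np.float64(-0.0058)], 12.0], [[np.float64(0.0045), np.float64(-0.0002), np.float64(-0.0074)], 15.0], [[np.float64(0.0053), np.float64(-0.0002), np.float64(-0.009)], 18.0], [[np.float64(0.0059), np.float64(-0.0002), np.float64(-0.0106)], 21.0], [[np.float64(0.0065), np.float64(-0.0002), np.float64(-0.0122)], 24.0], [[np.float64(0.007), np.float64(-0.0002), np.float64(-0.0139)], 27.0], [[np.float64(0.0073), np.float64(-0.0002), np.float64(-0.0156)], 30.0]]
```

Emit:
apply_moves([
  [[0.001,0,-0.0015],3],
  [[0.002,0,-0.003],6],
  [[0.003,0,-0.0045],9],
  [[0.0035,0,-0.006],12],
  [[0.0045,0,-0.0075],15],
  [[0.0055,0,-0.009],18],
  [[0.006,0,-0.0105],21],
  [[0.0065,0,-0.012],24],
])

```text
time_s: 16.73
tcp_pos: [0.5774, -0.0765, 0.1254]
eef_rot: [-90.0, -0.1, -15.0]
contact_force: [1.0, 1.1, 0.1]
gripper_width: 0.0002
```

```bash
python3 look.py 11; python3 arc.py 0 6 4 21.5 21.5 60 25
```

```text
16.725 tipB [[ 85.  -61.1  59.8]] yaw [-8.997e+01 -6.000e-02 -1.495e+01] F [0.98 1.14 0.13] q [  11.7   21.1  -23.    -0.   -45.9 -116.6]
top fence y 27 [49.4 51.3 53.7]
top wing deg mod180 9 9.503947612511865 0.9901160891044606
side fence y 113 [49.3 51.7 55.5]
side wing deg mod180 32 10.496904334849848 0.9329845778026834
now r,off 24.69792134730433 22.071217362034144 boardyaw 4.122424928079035 16.825
[[[np.float64(0.0006), np.float64(-0.0002), np.float64(-0.0012)], 1.5], [[np.float64(0.0012), np.float64(-0.0002), np.float64(-0.0019)], 3.0], [[np.float64(0.0018), np.float64(-0.0002), np.float64(-0.0026)], 4.5], [[np.float64(0.0024), np.float64(-0.0002), np.float64(-0.0033)], 6.0]]
```

Emit:
apply_moves([
  [[0.0005,0,-0.001],1.5],
  [[0.001,0,-0.0015],3],
  [[0.0015,0,-0.0025],4],
  [[0.0015,0,-0.0025],4],
])

```text
time_s: 17.32
tcp_pos: [0.5779, -0.0796, 0.125]
eef_rot: [-90.0, 0.0, -19.1]
contact_force: [0.7, 0.8, 1.3]
gripper_width: 0.0005
```

Emit:
apply_moves([
  [[0,0,-0.001],0],
  [[0,0,-0.002],0],
  [[0,0,-0.002],0],
])

```text
time_s: 17.7
tcp_pos: [0.5774, -0.0811, 0.125]
eef_rot: [-90.0, -0.0, -19.1]
contact_force: [2.2, 4.1, 0.1]
gripper_width: 0.0006
```

```bash
python3 look.py 12
```

```text
17.7 tipB [[ 86.5 -65.5  59.4]] yaw [-8.997e+01 -2.000e-02 -1.907e+01] F [2.21 4.1  0.13] q [  11.2   21.2  -22.9   -0.   -45.9 -120.2]
top fence y 22 [49.  51.1 53.9]
top wing deg mod180 9 -1.1365185356505565 0.9897751891266304
side fence y 126 [48.2 51.5 55.7]
side wing deg mod180 30 -0.08831719057628928 0.9794764727819613
```

Emit:
apply_moves([
  [[0,0,-0.0007],0],
  [[0,0,-0.0015],0],
  [[0,0,-0.0015],0],
])

```text
time_s: 18.18
tcp_pos: [0.5773, -0.0817, 0.125]
eef_rot: [-89.9, -0.1, -19.1]
contact_force: [2.4, 9.3, -0.3]
gripper_width: 0.0005
```

```bash
python3 look.py 13
```

```text
18.175 tipB [[ 86.6 -66.   59.4]] yaw [-8.989e+01 -5.000e-02 -1.907e+01] F [ 2.35  9.33 -0.32] q [ 1.110e+01  2.120e+01 -2.290e+01 -1.000e-01 -4.590e+01 -1.201e+02]
top fence y 20 [49.1 51.  53.3]
top wing deg mod180 10 -0.8331864788814207 0.9900201741619822
side fence y 123 [49.1 52.3 55.7]
side wing deg mod180 28 -0.09749713354782209 0.9823050845348184
```

Hard end: the force rose to about 10 N with almost no further motion, and the wing reads 0°. Next I back away and lift.

Emit:
apply_moves([
  [[0,0,0.004],0],
  [[0,0,0.01],0],
  [[0,-0.005,0.014],0],
  [[0,-0.03,0.014],0],
  [[0,-0.07,0.014],0],
  [[0,-0.11,0.03],0],
  [[-0.04,-0.13,0.06],0],
  [[-0.08,-0.14,0.1],0],
  [[-0.12,-0.15,0.14],0],
  [[-0.15,-0.15,0.18],0],
  [[-0.15,-0.15,0.21],0],
  [[-0.15,-0.15,0.23],0],
  [[-0.15,-0.15,0.23],0],
  [[-0.15,-0.15,0.23],0],
  [[-0.15,-0.15,0.23],0],
])

```text
time_s: 20.15
tcp_pos: [0.5102, 0.1826, 0.2748]
eef_rot: [-90.0, 0.0, -19.1]
contact_force: [0.4, -0.7, -0.3]
gripper_width: 0.0002
```

```bash
python3 look.py 14
```

```text
20.15 tipB [[-63.1 161.8 209.2]] yaw [-9.003e+01  2.000e-02 -1.915e+01] F [ 0.38 -0.75 -0.27] q [  40.4    8.8  -17.6    0.   -63.6 -149.6]
top fence y 78 [49.2 51.5 53.7]
top wing deg mod180 18 0.09596471076970334 0.9889659262385818
side fence y 135 [48.8 52.2 56.5]
side wing deg mod180 67 0.003864087210483592 0.9720484746021653
```

View pics/side14.png

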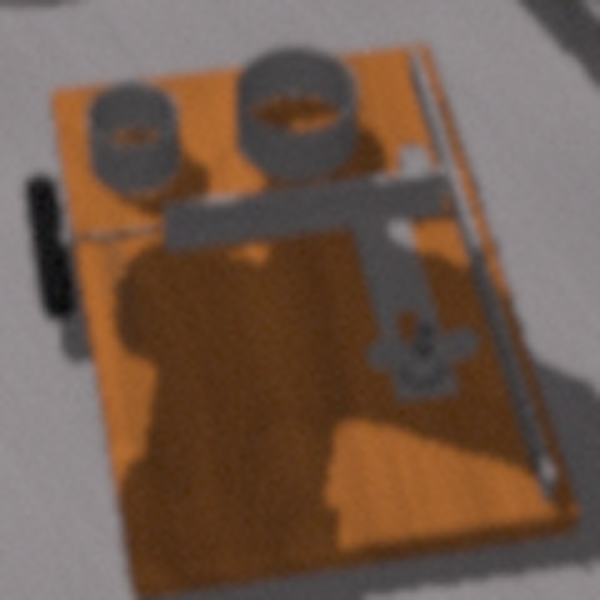

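View pics/top14.png

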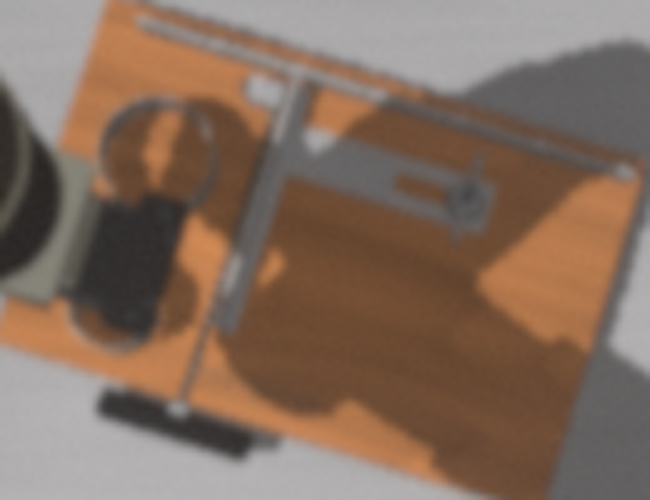

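The side view shows the nut's wings lying straight across the tongue, along the board's x (about (370–475, 345)). The fence is close to the wire (about (165–450, 210)), and the rings stand where they were. Both views read the wing at 0.0–0.1° and the fence at y of about 51.5–52 mm.

```bash
python3 -c "
from plant import *
print(close_job())"
```

```text
the job is handed in; nothing more can be done
None
```

I pushed the portion stop all the way in and ran the wing nut down until it was seated, then handed the job in at about 20 s of the 54 s allowed. No verdict was reported.

- **Portion stop:** with the gripper closed, I pushed the fence about 30 mm towards the wire until it hit its end, where the force jumped to about 36 N. I then backed off. The fence stayed at board y of about 51–52 mm through the rest of the job.
- **Wing nut:** it started at about 54° (0.94 rad), and I turned it clockwise about 306° in two strokes, using one wing and then the other. At the end the force rose to about 10 N with almost no further movement.
- **Last checks:** both cameras showed the wings within 0.1° of the board's x, which is the seated angle. The gripper was clear of everything and the force reading was only noise. The pastry rings looked unmoved. I didn't check the bowl, jug and lid at the end, but the arm never worked near them.
- **Disagreement:** my first estimate of the fingers' half-thickness, taken while pushing the fence, was 16.5 mm. The nut strokes fitted about 21 mm, so I used that for the final push. The two cameras' readings of the wing angle sometimes differed by 10–14° while the finger hid part of the nut, but agreed once it was clear.

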